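Clear the card stand and hold a spring clip open round the card's edge

ROBOT

A 6-joint arm with a two-finger parallel gripper is mounted at the origin on the work surface. World frame = base frame: x ahead of the robot, y to its left, z up, the work surface at z = 0. Lengths are in m, angles in degrees, forces in N, time in s.
With the tool pointing down it reaches from about 0.3 to 0.75 m from the base axis. Payload 8.5 kg.
Tool frame: the origin (TCP) lies between the finger pads; the fingertips stand 17 mm ahead of it and the grasp point (between the pads) lies 2 mm behind it; z points along the fingers, y is the direction in which the jaws open and shut (so a half turn about z gives the same grasp; the last joint's range is limited). The gripper opens to 85 mm and grips with 20 to 120 N. Pads are 22 mm wide; open, the fingers measure 114 mm over their backs; the gripper's body (76 mm by 85 mm) begins 54 mm behind the grasp point. The pads swing forward as they close: fully open they stand 13 mm farther back than shut.
Start: joints at [64.612, 21.807, 74.336, -0, 83.858, -12.336], TCP at [0.124, 0.536, 0.248] pointing down, gripper open.
Joint ranges: [-178.18, 178.18], [-50.72, 133.34], [12.68, 142.11], [-81.47, 261.47], [9.98, 163.14], [-165.26, 165.26]. Speed limits (degrees/s): [136.94, 136.94, 180, 180, 180, 180].

INTERFACE

Orientations are given as a 3x3 rotation matrix whose columns are the frame's x, y, z axes.
In Python, from rig import readout, eyes, env gives the robot as it stands.
- The arm moves only by the tool arm_command, never from a script. Its argument "rows" is text: rows parted by semicolons, each of 7 numbers parted by spaces: the closure, from 0 (fully open) to 1 (shut), then the shift along the tool's x, y, z in mm, then the turn, a rotation vector about the tool's x, y, z in degrees. In form: grip dx dy dz rx ry rz; .... A call has 1 to 5 rows; each row shifts and turns the commanded pose from where the row before left it, along the tool's axes as they then stand; what a row does not reach is not made up. A row lasts 1/12 s, in which the tool goes at most 41.7 mm and 7.16 degrees, less where a joint would pass 70% of its speed; a pose out of reach is approached as far as the arm can. A call with a gripper value outside its range is refused whole. The fingers move at their own pace and stop on an object; "squeeze" is the grip in N (left out, the last holds). Time passes only in rows, so rows that do not move let the fingers close. It gives the time, the measured TCP pose, the force and the opening at its end, in the units of the state.
- readout.observe(): the state, without advancing time (a new reading comes with each control period).
- eyes.get_image(name): name is "side" or "top"; returns the picture (400x640x3 uint8, red, green, blue); there is no depth.
- eyes.camera_model(name): a dict with "mtx" (3x3 intrinsics, pixels), "k1" (the pictures are not rectified: a ray, as slopes to the right and down, at radius r is drawn at 1 + k1 r^2 times it, then the intrinsics apply), "view" (4x4, takes a point from world to camera coordinates). Camera axes: x right, y up, looking along -z (the intrinsics and any distortion apply to the point x, -y, -z); pixel columns grow to the right and rows downward; lengths in m; the calibration is good to about 2 mm. A picture is of the moment at which its call begins. camera_model takes no time and is no camera call.
- env.close_job(): hands the job in, once; it reports no verdict.
The state is a dict: "time_s": time; "q": joint angles; "qvel": joint speeds; "joint_efforts": joint torques, N m; "position": TCP position; "tool_rot": TCP orientation; "ft_force": force on the tool from outside, world axes, zero at the start; "wrist_torque": the same for the moment, N m; "grip_width": finger opening in m.
Only numpy, scipy, OpenCV 4.12 (cv2) and the standard library are available. Lean on these libraries where they do the work, as an engineer would, in place of code of your own. Each camera call takes 0.05 s, during which the arm holds its last target. There are 200 camera calls.

TASK

First clear the two crumpled paper balls off the card stand into the waste bin. Then take the spring clip by its two levers, squeeze it wide open and carry it to the stand, so that its gaping jaws reach round the card's free upright edge about half way up, one jaw on each side, edge well inside the mouth and nothing of the clip touching card or stand. Finish while still holding it there, squeezed open in the air, so that a colleague can slip notes in; never push the card hard, and leave the other things on the desk where they are.

Things in the scene. Friction and masses are not known exactly. Their poses are not given: they have to be found in the camera images.
- stand: Card stand, fixed to the desk. Grey base board 230 x 120 x 8 mm with a slotted block (75 long, 37 wide, top 42 mm above the desk) in which a card stands upright. Origin on the desk, under the card's plane; the base reaches from x = -160 to +70 mm and y = -60 to +60 mm, the block from x = -10 to +65 mm. The card lies in the stand's x-z plane (y = 0) and its free edge looks to the stand's -x.
- card: The stiff white card held in the stand, rigidly seated: 2 mm thick (y), from x = -70 mm (free upright edge) to +55 mm in the stand's frame, its lower edge 14 mm and top edge 92 mm above the desk. Same origin and axes as the stand. The 60 mm beside the free edge stick out of the block, open on both sides.
- card_edge (a point): Middle of the card's free upright edge: 70 mm to -x of the stand's origin, 55 mm above the desk. Axes as the stand's.
- clip: Bright steel spring clip like a clothes-peg, 60 g, 96 mm long, lying on its side, pivot axis upright, 40 mm tall. Origin on the pivot axis at mid-height (20 mm above the desk at the start), z up. Frame of the clip's +y half; when shut, x runs along the clip from pivot to jaws, halves mirrored about y = 0. Opening by angle a turns this half +a/2, the other -a/2 about z from the middle line.
- clip_jaw_tip (a point): Tip of the +y half's jaw, inner face: at (50, 0, 0) mm in clip, moves with that half. The jaws are plates 3 mm thick, 40 mm tall; shut, the tips meet, with a hollow behind them up to 9 mm either side of the middle near the pivot (coil 8 mm across).
- clip_levers (a point): Where to squeeze: between the two levers at (-36, 0, 0) mm in clip. Levers: flat plates 3 mm thick, 40 mm tall, from the pivot to x = -46 mm, splayed 0.3 rad each. Shut, their ends are 51 mm apart over the outside; fully open the levers are parallel, about 22 mm over the outside. Squeeze them from above, fingers closing along y.
- clip_gape (a joint): Opening angle between the clip's halves, rad: 0 shut, 0.6 at the stop (jaw tips then 29 mm apart). Spring: 0.25 N m when just leaving shut, 0.45 N m at the stop, that is 6 to 12 N on each lever near its end; it snaps shut when let go.
- clip_other_half (a point): The clip's other (-y) half: its frame, on the pivot at mid-height, equal to that of clip when shut; turns by minus the opening angle about z relative to it. Its jaw's inner face ends at (50, 0) mm.
- ball_a: Crumpled white paper ball (rigid, lumpy), about 33 mm across and 34 mm high, 15 g, origin at its centre. Starts on the base board in front of the card's free edge, on the +y side of the card's plane. It does not roll by itself.
- ball_b: Second paper ball like the first; starts on the -y side.
- bin: Dark open-topped square waste bin, fixed to the desk: 140 x 140 mm outside, 100 mm high, wall and floor 4 mm. Origin on the desk under its centre. The bin and the clip may change places, left or right of the stand.
- mug: Bystander, loose, must stay where it is: white mug, 80 mm wide, 90 mm tall, handle at +y. Origin under its centre.
- stapler: Bystander, loose, must stay where it is: desk stapler, 130 x 34 x 45 mm, long along its x. Origin under its centre.
- mouse: Bystander, loose, must stay where it is: computer mouse, 105 x 60 x 30 mm. Origin under its centre.
- eraser: Bystander, loose, must stay where it is: eraser, 45 x 20 x 14 mm. Origin under its centre.
- marker: Bystander, loose, must stay where it is: grey marker pen lying along its x, 130 x 13 x 13 mm. Origin under its centre.
- tape: Bystander, loose, must stay where it is: roll of clear tape lying flat, 72 mm across, 19 mm high. Origin under its centre.
- notes: Bystander, loose, must stay where it is: block of sticky notes, 76 x 76 x 22 mm. Origin under its centre.

How it is judged (in metres and radians):
On the way, in this order (a step that is already met when the one before it is completed fails the run):
1. both paper balls lie in the bin (x of ball_a in the frame of bin between -0.066 and 0.066 m and y of ball_a in the frame of bin between -0.066 and 0.066 m and z of ball_a in the frame of bin between 0 and 0.085 m and x of ball_b in the frame of bin between -0.066 and 0.066 m and y of ball_b in the frame of bin between -0.066 and 0.066 m and z of ball_b in the frame of bin between 0 and 0.085 m), for 0.2 s.
2. the clip is squeezed open in the fingers and lifted off the desk (value of joint clip_gape above 0.4 rad and height (world z) of clip above 0.03 m and contact force between the fingers and clip above 2 N), for 0.2 s.
At the end, for the whole second after the job is handed in: Both balls in the bin below its rim; clip held still by the fingers, upright within 0.35 rad, open over 0.4 rad; mid card edge 2 mm or more inside both jaws' pivot-to-tip lines, 12 to 42 mm ahead of the pivot, within 28 mm of clip mid-height; clip not touching stand, card or desk (all of step 1 and x of card_edge in the frame of clip between 0.012 and 0.042 m and x of card_edge in the frame of clip_other_half between 0.012 and 0.042 m and y of card_edge in the frame of clip below -0.002 m and y of card_edge in the frame of clip_other_half above 0.002 m and z of card_edge in the frame of clip between -0.028 and 0.028 m and value of joint clip_gape above 0.4 rad and contact force between the fingers and clip above 2 N and contact force between clip and stand below 0.2 N and height (world z) of clip above 0.034 m and angle between clip's own z axis and vertical below 0.35 rad and linear speed of clip below 0.02 m/s); the arm keeps its last pose, push and grip.
It fails at once if the card is pushed with more than 5 N (contact force between card and anything else above 5 N).
It fails at once if another thing on the desk is moved more than 30 mm (distance of any of mug, stapler, mouse, eraser, marker, tape, notes from where it was at the start of the episode above 0.03 m).
It also fails if it takes over 64 s, if anything falls off the work surface, if the arm or the gripper's body presses on something with over 40 N, if the wrist force passes 120 N, or if a joint passes its speed limit or range.

## Working session

There is one attempt and no reset: what is moved stays moved. The work goes in short steps, Python scripts to look and compute and a tool call to move; the robot and the scene stay as the last step left them, time stands still between calls to the robot, and variables do not carry over. Pictures are saved under pics/ and viewed, about 8 in all and at most 12, crops included, and the job is handed in when it is done.

Besides the shell and the picture viewer there is one more tool, called after "Emit:" as name(argument=value, ...), one argument or row to a line, values as JSON. arm_command: Moves the arm, as the interface text tells. Its arguments: {"type":"object","properties":{"rows":{"type":"string"},"squeeze":{"type":"number"}},"required":["rows"]}

```bash
mkdir -p pics; ls; cat > h.py <<'E'
import numpy as np, cv2
from rig import readout, eyes, env
def snap(n,f):
    im=eyes.get_image(n); cv2.imwrite(f'pics/{f}.png',im[:,:,::-1]); return im
def ray(n,u,v):
    c=eyes.camera_model(n);K=np.array(c['mtx']);V=np.array(c['view'])
    p=cv2.undistortPoints(np.array([[[u,v]]],float),K,np.array([c['k1'],0,0,0.]))[0,0] if c['k1']==0 else None
    s=np.array([(u-K[0,2])/K[0,0],(v-K[1,2])/K[1,1]]); x=s.copy()
    for _ in range(30): x=s/(1+c['k1']*(x@x))
    R=V[:3,:3]; return -R.T@V[:3,3], R.T@np.array([x[0],-x[1],-1])
def onz(n,u,v,z):
    o,d=ray(n,u,v); return o+d*(z-o[2])/d[2]
def proj(n,P):
    c=eyes.camera_model(n);K=np.array(c['mtx']);V=np.array(c['view'])
    q=V[:3,:3]@np.array(P)+V[:3,3]; x=np.array([q[0],-q[1]])/-q[2]; x=x*(1+c['k1']*(x@x))
    return K[:2,:2]@x+K[:2,2]
def tri(a,b):
    (o1,d1),(o2,d2)=ray(*a),ray(*b)
    s=np.linalg.lstsq(np.stack([d1,-d2],1),o2-o1,rcond=None)[0]
    p,q=o1+s[0]*d1,o2+s[1]*d2; return (p+q)/2,np.linalg.norm(p-q)
E
python3 - <<'E'
from h import *
np.set_printoptions(precision=4,suppress=True)
snap('top','top0');snap('side','side0')
for n in('top','side'):
    c=eyes.camera_model(n);print(n,c['mtx'],c['k1'],ray(n,320,200))
s=readout.observe();print(s['position'],s['tool_rot'],s['grip_width'])
E
```

```text
pics
top [[484.6686   0.     328.2565]
 [  0.     484.6686 195.8001]
 [  0.       0.       1.    ]] -0.004503747030889405 (array([ 0.4701, -0.0194,  1.1297]), array([ 0.0839,  0.0216, -0.9964]))
side [[405.3271   0.     325.0967]
 [  0.     405.3271 194.2843]
 [  0.       0.       1.    ]] 0.005282798869223805 (array([ 0.1182, -0.5923,  0.6662]), array([ 0.453 ,  0.6273, -0.6338]))
[0.1241 0.5356 0.2478] [[-0.9742  0.2258 -0.0005]
 [ 0.2258  0.9742 -0.0012]
 [ 0.0003 -0.0013 -1.    ]] 0.08548938316905523
```

View pics/top0.png

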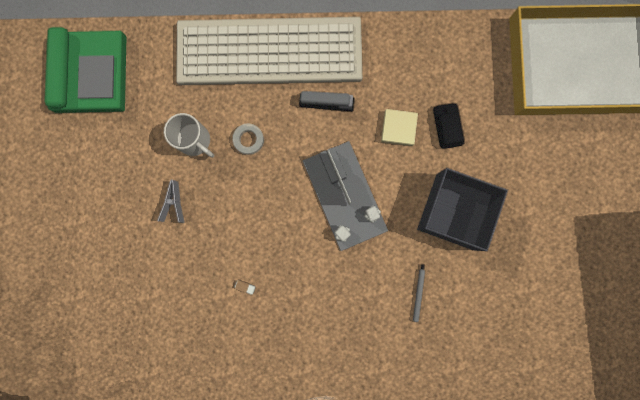

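View pics/side0.png

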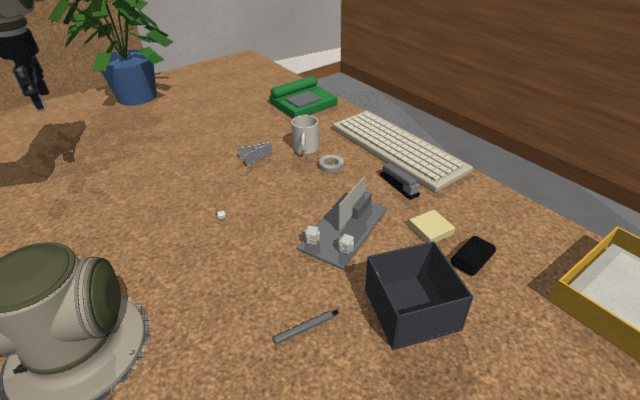

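The top view shows the clip at (171,202), the card stand with the balls at (343,233) and (373,214), and the bin at (463,210). The mug sits near the clip at (185,133). The side view agrees.

```bash
python3 - <<'E'
from h import *
np.set_printoptions(precision=4,suppress=True)
t=cv2.imread('pics/top0.png');s=cv2.imread('pics/side0.png')
def crop(im,x,y,w,h,k):return cv2.resize(im[y:y+h,x:x+w],None,fx=k,fy=k,interpolation=cv2.INTER_CUBIC)
a=np.zeros((600,800,3),np.uint8)
c=crop(t,295,135,100,120,4);a[:480,:400]=c
c=crop(t,145,170,50,60,6);a[:360,400:700]=c
c=crop(s,230,130,50,40,6);a[360:600,400:700]=c
cv2.imwrite('pics/c1.png',a)
hsv=cv2.cvtColor(t,cv2.COLOR_BGR2HSV)
m=((hsv[:,:,2]>150)&(hsv[:,:,1]<50)).astype('uint8')
n,l,st,ce=cv2.connectedComponentsWithStats(m)
for i in range(1,n):
    if st[i,4]>15 and 140<ce[i][1]<320: print('white',st[i],ce[i],onz('top',*ce[i],.025))
hs=cv2.cvtColor(s,cv2.COLOR_BGR2HSV)
m=((hs[:,:,2]>150)&(hs[:,:,1]<50)).astype('uint8')
n,l,st,ce=cv2.connectedComponentsWithStats(m)
for i in range(1,n):
    if st[i,4]>15 and 170<ce[i][1]<280 and ce[i][0]>200 : print('sidewhite',st[i],ce[i],onz('side',*ce[i],.025))
# base corners, bin corners
for uv in [(304,160),(348,142),(387,230),(342,250)]: print('base',onz('top',*uv,.008))
for uv in [(441,170),(507,185),(485,250),(419,228)]: print('bin',onz('top',*uv,.1))
E
```

```text
white [197 142  15  14  63] [204.0635 148.5714] [0.6876 0.2708 0.025 ]
white [367 206  14  16 139] [373.3597 213.036 ] [ 0.531  -0.1166  0.025 ]
white [336 226  14  15 152] [342.6184 232.8882] [ 0.4871 -0.0456  0.025 ]
white [247 285   8   9  54] [250.537  289.0741] [0.3648 0.1644 0.025 ]
sidewhite [340 177  25  28  46] [351.2174 191.0217] [0.6609 0.0215 0.025 ]
sidewhite [217 211   9   8  54] [221.037  214.2593] [0.3578 0.1473 0.025 ]
sidewhite [304 226  16  17 158] [311.9557 232.5063] [ 0.4923 -0.0395  0.025 ]
sidewhite [339 234  15  16 147] [346.4558 240.4898] [ 0.5374 -0.1076  0.025 ]
base [0.6592 0.0408 0.008 ]
base [ 0.6999 -0.0631  0.008 ]
base [ 0.4921 -0.1485  0.008 ]
base [ 0.4482 -0.0437  0.008 ]
bin [ 0.6163 -0.2573  0.1   ]
bin [ 0.5813 -0.3967  0.1   ]
bin [ 0.4444 -0.3432  0.1   ]
bin [ 0.4933 -0.2058  0.1   ]
```

View pics/c1.png

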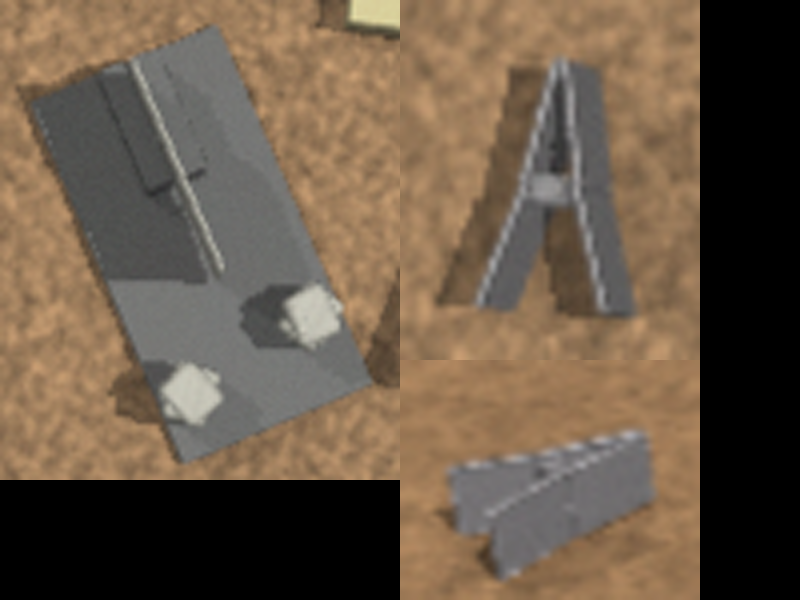

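The zoom shows the card's free end top at px (350,202.5), and the far end at (328,150.5). The clip's pivot is at (170,201), its jaw tips at (172,180) and its lever ends at about (158,221) and (179,221). The jaws point away from the robot, roughly the heading the clip needs at the stand.

```bash
cat >> h.py <<'E'
def delta(P,yaw):
    "tool-frame shift (mm), z-turn (deg) to reach TCP P with tool y at world yaw (deg), tool down"
    s=readout.observe();R=np.array(s['tool_rot']);p=np.array(s['position'])
    yt=np.radians(yaw);y=np.array([np.cos(yt),np.sin(yt),0]);z=np.array([0,0,-1.]);Rt=np.stack([np.cross(y,z),y,z],1)
    from scipy.spatial.transform import Rotation as Ro
    print('shift',(R.T@(np.array(P)-p)*1000).round(1),'rot',Ro.from_matrix(R.T@Rt).as_rotvec(degrees=True).round(2),'t',s['time_s'],'w',s['grip_width'])
E
python3 - <<'E'
from h import *
np.set_printoptions(precision=4,suppress=True)
e=onz('top',350,202.5,.092);f=onz('top',328,150.5,.092);d=f-e
print('card',e,f,np.linalg.norm(d),np.degrees(np.arctan2(d[1],d[0])))
b=[onz('top',*uv,.008) for uv in [(304,160),(348,142),(387,230),(342,250)]]
ang=np.radians(22.0);X=np.array([np.cos(ang),np.sin(ang),0]);Y=np.array([-X[1],X[0],0])
c=np.mean(b,0)
O=c+0.045*X; print('origin from base',O,'edge',O-.07*X)
bl={'a':tri(('top',342.6,232.9),('side',312,232.5)),'b':tri(('top',373.4,213),('side',346.5,240.5))}
for k,(p,r) in bl.items(): print(k,p,r,'stand',(p-O)@X,(p-O)@Y)
pv=onz('top',170,201.2,.04);tip=onz('top',172,180.3,.04);l=onz('top',159.5,220.5,.04);r=onz('top',178.8,220.5,.04)
print('clip',pv,tip,np.linalg.norm(tip-pv),l,r,np.linalg.norm(l-r));m=(l+r)/2
for a in(tip-pv,tip-m,pv-m):print(np.degrees(np.arctan2(a[1],a[0])),np.linalg.norm(a))
print('bin',np.mean([onz('top',*uv,.1) for uv in [(441,170),(507,185),(485,250),(419,228)]],0))
delta([.489,-.043,.2],112)
E
```

```text
card [ 0.5509 -0.0612  0.092 ] [ 0.6649 -0.0161  0.092 ] 0.12261369877446765 21.599684485966687
origin from base [ 0.6166 -0.0368  0.008 ] edge [ 0.5517 -0.063   0.008 ]
a [ 0.4875 -0.0457  0.0325] 0.0011698539356061206 stand -0.12302262888958435 0.04012061662220813
b [ 0.5305 -0.1158  0.0357] 3.0513731242131385e-06 stand -0.10943926827056279 -0.04096406925149868
clip [0.5656 0.3434 0.04  ] [0.6131 0.3395 0.04  ] 0.04770155234489241 [0.5224 0.3667 0.04  ] [0.5216 0.3231 0.04  ] 0.043612721464726764
-4.806514738633899 0.04770155234489241
-3.401869654207217 0.09129887571008412
-1.8660190139294606 0.04362733052409013
bin [ 0.5338 -0.3007  0.1   ]
shift [-486.1 -481.1   48.3] rot [ -0.07  -0.04 -35.05] t 0.1 w 0.08548938316905523
```

Emit:
arm_command(
  rows="0 -28.6 -28.3 2.8 0 0 0;0 -28.6 -28.3 2.8 0 0 0;0 -28.6 -28.3 2.8 0 0 0;0 -28.6 -28.3 2.8 0 0 0;0 -28.6 -28.3 2.8 0 0 0",
  squeeze=30,
)

```text
time_s: 0.52
position: [0.2318, 0.3639, 0.234]
tool_rot: [[-0.974, 0.225, -0.0], [0.225, 0.974, -0.0], [0.0, -0.0, -1.0]]
ft_force: [1.2, 0.7, 0.7]
grip_width: 0.0853
```

Emit:
arm_command(
  rows="0 -28.6 -28.3 2.8 0 0 0;0 -28.6 -28.3 2.8 0 0 0;0 -28.6 -28.3 2.8 0 0 0;0 -28.6 -28.3 2.8 0 0 0;0 -28.6 -28.3 2.8 0 0 0",
)

```text
time_s: 0.93
position: [0.3393, 0.1937, 0.2202]
tool_rot: [[-0.974, 0.226, 0.0], [0.226, 0.974, 0.0], [-0.0, 0.0, -1.0]]
ft_force: [0.2, 1.1, 0.4]
grip_width: 0.0854
```

Emit:
arm_command(
  rows="0 -28.6 -28.3 2.8 0 0 0;0 -28.6 -28.3 2.8 0 0 0;0 -28.6 -28.3 2.8 0 0 0;0 -28.6 -28.3 2.8 0 0 0;0 -28.6 -28.3 2.8 0 0 0",
)

```text
time_s: 1.35
position: [0.4468, 0.0233, 0.2061]
tool_rot: [[-0.974, 0.226, -0.0], [0.226, 0.974, 0.0], [0.0, 0.0, -1.0]]
ft_force: [0.6, 0.6, 0.7]
grip_width: 0.0857
```

Emit:
arm_command(
  rows="0 -28.6 -28.3 2.8 0 0 0;0 -28.6 -28.3 2.8 0 0 0;0 0 0 0 0 0 -7;0 0 0 0 0 0 -7;0 0 0 0 0 0 -7",
)

```text
time_s: 1.77
position: [0.4892, -0.0434, 0.2001]
tool_rot: [[-0.99, -0.143, -0.001], [-0.143, 0.99, 0.0], [0.001, 0.001, -1.0]]
ft_force: [-0.3, 0.2, -0.2]
grip_width: 0.0853
```

Emit:
arm_command(
  rows="0 0 0 0 0 0 -7;0 0 0 0 0 0 -7;0 0 0 0 0 0 0",
)

```text
time_s: 2.02
position: [0.489, -0.0427, 0.2004]
tool_rot: [[-0.926, -0.378, -0.001], [-0.378, 0.926, 0.0], [0.001, 0.0, -1.0]]
ft_force: [-0.0, 0.3, 0.3]
grip_width: 0.0851
```

```bash
python3 - <<'E'
from h import *
print(readout.observe()['position']); delta([.4875,-.0455,.03],112)
E
```

```text
[ 0.48904268 -0.04268092  0.20044263]
shift [  2.4  -2.1 170.4] rot [ 0.03 -0.03  0.2 ] t 2.0167 w 0.08508514734582674
```

Emit:
arm_command(
  rows="0 2.4 -2.1 35 0 0 0;0 0 0 40 0 0 0;0 0 0 40 0 0 0;0 0 0 35 0 0 0;0 0 0 20 0 0 0",
)

```text
time_s: 2.43
position: [0.4862, -0.045, 0.0274]
tool_rot: [[-0.929, -0.37, -0.004], [-0.37, 0.929, 0.002], [0.003, 0.003, -1.0]]
ft_force: [-0.5, -0.4, -0.2]
grip_width: 0.0856
```

Emit:
arm_command(
  rows="1 0 0 0 0 0 0;1 0 0 0 0 0 0;1 0 0 0 0 0 0;1 0 0 0 0 0 0;1 0 0 0 0 0 0",
  squeeze=25,
)

```text
time_s: 2.85
position: [0.4887, -0.0458, 0.0326]
tool_rot: [[-0.928, -0.373, 0.003], [-0.373, 0.928, -0.001], [-0.003, -0.002, -1.0]]
ft_force: [-0.5, -0.3, 4.7]
grip_width: 0.0395
```

Emit:
arm_command(
  rows="1 0 0 0 0 0 0;1 0 0 0 0 0 0;1 0 0 0 0 0 0;1 0 0 0 0 0 0;1 0 0 0 0 0 0",
)

```text
time_s: 3.27
position: [0.4887, -0.0458, 0.0326]
tool_rot: [[-0.928, -0.373, 0.004], [-0.373, 0.928, -0.001], [-0.003, -0.002, -1.0]]
ft_force: [-0.4, -0.2, 8.3]
grip_width: 0.0393
```

Emit:
arm_command(
  rows="1 0 0 -20 0 0 0;1 0 0 -40 0 0 0;1 0 0 -40 0 0 0;1 0 0 -40 0 0 0;1 0 0 0 0 0 0",
)

```text
time_s: 3.68
position: [0.4904, -0.0462, 0.1789]
tool_rot: [[-0.928, -0.373, 0.014], [-0.374, 0.928, -0.005], [-0.011, -0.01, -1.0]]
ft_force: [1.7, -0.3, -0.0]
grip_width: 0.0391
```

```bash
python3 - <<'E'
from h import *
delta([.525,-.28,.17],112)
E
```

```text
shift [  55.3 -229.7   10.6] rot [-0.56  0.65 -0.06] t 3.6833 w 0.03905104755141843
```

Emit:
arm_command(
  rows="1 9.2 -38.3 0 0 0 0;1 9.2 -38.3 0 0 0 0;1 9.2 -38.3 0 0 0 0;1 9.2 -38.3 0 0 0 0;1 9.2 -38.3 0 0 0 0",
)

```text
time_s: 4.1
position: [0.5166, -0.2422, 0.1721]
tool_rot: [[-0.928, -0.373, 0.002], [-0.373, 0.928, -0.001], [-0.001, -0.002, -1.0]]
ft_force: [0.5, 0.8, -0.1]
grip_width: 0.0392
```

Emit:
arm_command(
  rows="1 9.2 -38.3 0 0 0 0;1 0 0 25 0 0 0;1 0 0 20 0 0 0;0 0 0 0 0 0 0;0 0 0 0 0 0 0",
)

```text
time_s: 4.52
position: [0.5223, -0.2791, 0.1263]
tool_rot: [[-0.928, -0.373, -0.0], [-0.373, 0.928, 0.0], [0.0, 0.0, -1.0]]
ft_force: [0.1, 0.1, 0.9]
grip_width: 0.0624
```

Emit:
arm_command(
  rows="0 0 0 0 0 0 0;0 0 0 0 0 0 0;0 0 0 0 0 0 0;0 0 0 -35 0 0 0;0 0 0 -15 0 0 0",
)

```text
time_s: 4.93
position: [0.5231, -0.2795, 0.1791]
tool_rot: [[-0.927, -0.374, 0.003], [-0.374, 0.927, -0.002], [-0.002, -0.003, -1.0]]
ft_force: [0.5, -0.7, 0.5]
grip_width: 0.0851
```

```bash
python3 - <<'E'
from h import *
s=snap('side','s2');t=snap('top','t2')
a=np.zeros((500,800,3),np.uint8)
a[:,:400]=cv2.resize(s[190:340,300:420+60-60],(400,500));a[:,400:]=cv2.resize(t[130:260,295:399],(400,500))
cv2.imwrite('pics/c2.png',a[:,:,::-1])
ang=np.radians(22.0);X=np.array([np.cos(ang),np.sin(ang),0]);Y=np.array([-X[1],X[0],0])
print(readout.observe()['position'])
delta(np.array([.531,-.115,.175])-.007*X-.001*Y,112)
E
```

```text
[ 0.52354596 -0.27987794  0.17945724]
shift [-61.6 149.1   3.7] rot [-0.36  0.19 -0.03] t 5.0333 w 0.08492414993076498
```

View pics/c2.png

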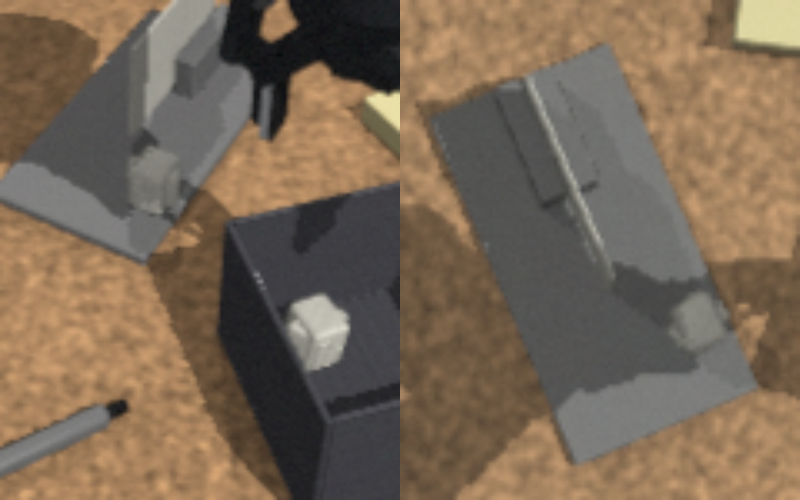

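Ball a lies in the bin (crop at 318,330), and ball b and the card haven't moved. Ball b is next.

Emit:
arm_command(
  rows="0 -12.3 29.8 0 0 0 0;0 -12.3 29.8 0 0 0 0;0 -12.3 29.8 0 0 0 0;0 -12.3 29.8 0 0 0 0;0 -12.3 29.8 0 0 0 0",
)

```text
time_s: 5.45
position: [0.5233, -0.1164, 0.1753]
tool_rot: [[-0.928, -0.374, -0.001], [-0.374, 0.928, 0.0], [0.0, 0.0, -1.0]]
ft_force: [0.5, -1.4, -0.2]
grip_width: 0.0856
```

Emit:
arm_command(
  rows="0 0 0 0 0 0 0;0 0 0 40 0 0 0;0 0 0 40 0 0 0;0 0 0 40 0 0 0;0 0 0 26 0 0 0",
)

```text
time_s: 5.87
position: [0.5223, -0.1176, 0.0263]
tool_rot: [[-0.927, -0.374, -0.003], [-0.374, 0.927, 0.001], [0.003, 0.003, -1.0]]
ft_force: [1.0, 0.4, 0.1]
grip_width: 0.0855
```

Emit:
arm_command(
  rows="0 0 0 0 0 0 0;1 0 0 0 0 0 0;1 0 0 0 0 0 0;1 0 0 0 0 0 0;1 0 0 0 0 0 0",
)

```text
time_s: 6.28
position: [0.5246, -0.1185, 0.0316]
tool_rot: [[-0.927, -0.374, 0.003], [-0.374, 0.927, -0.002], [-0.002, -0.003, -1.0]]
ft_force: [-1.4, 1.2, 13.2]
grip_width: 0.0398
```

Emit:
arm_command(
  rows="1 0 0 0 0 0 0;1 0 0 0 0 0 0;1 0 0 0 0 0 0;1 0 0 0 0 0 0;1 0 0 0 0 0 0",
)

```text
time_s: 6.7
position: [0.5246, -0.1186, 0.0317]
tool_rot: [[-0.927, -0.374, 0.003], [-0.374, 0.927, -0.002], [-0.003, -0.003, -1.0]]
ft_force: [-0.7, 0.3, 7.4]
grip_width: 0.0395
```

Emit:
arm_command(
  rows="1 0 0 -20 0 0 0;1 0 0 -40 0 0 0;1 0 0 -40 0 0 0;1 0 0 -40 0 0 0;1 0 0 0 0 0 0",
)

```text
time_s: 7.12
position: [0.5264, -0.1192, 0.1784]
tool_rot: [[-0.927, -0.374, 0.014], [-0.374, 0.927, -0.007], [-0.01, -0.011, -1.0]]
ft_force: [-0.5, -0.3, 0.2]
grip_width: 0.0393
```

```bash
python3 - <<'E'
from h import *
delta([.55,-.315,.17],112)
E
```

```text
shift [  51.5 -190.3   10. ] rot [-0.65  0.6  -0.03] t 7.1167 w 0.03926486448222517
```

Emit:
arm_command(
  rows="1 10.3 -38 0 0 0 0;1 10.3 -38 0 0 0 0;1 10.3 -38 0 0 0 0;1 10.3 -38 0 0 0 0;1 10.3 -38 0 0 0 0",
)

```text
time_s: 7.53
position: [0.547, -0.3155, 0.1708]
tool_rot: [[-0.927, -0.374, 0.001], [-0.374, 0.927, -0.001], [-0.001, -0.002, -1.0]]
ft_force: [1.5, 0.0, 0.6]
grip_width: 0.0394
```

Emit:
arm_command(
  rows="1 0 0 25 0 0 0;1 0 0 20 0 0 0;1 0 0 0 0 0 0;0 0 0 0 0 0 0;0 0 0 0 0 0 0",
)

```text
time_s: 7.95
position: [0.5476, -0.3136, 0.1266]
tool_rot: [[-0.927, -0.374, 0.002], [-0.374, 0.927, -0.002], [-0.001, -0.002, -1.0]]
ft_force: [-0.5, -0.3, 0.2]
grip_width: 0.0623
```

Emit:
arm_command(
  rows="0 0 0 0 0 0 0;0 0 0 0 0 0 0;0 0 0 0 0 0 0;0 0 0 -35 0 0 0;0 0 0 -20 0 0 0",
)

```text
time_s: 8.37
position: [0.5473, -0.3136, 0.182]
tool_rot: [[-0.927, -0.374, 0.001], [-0.374, 0.927, -0.001], [-0.001, -0.001, -1.0]]
ft_force: [-0.3, -0.5, 0.1]
grip_width: 0.0852
```

```bash
python3 - <<'E'
from h import *
s=snap('side','s3');t=snap('top','t3')
a=np.zeros((500,800,3),np.uint8)
a[:,:400]=cv2.resize(s[220:345,360:475],(400,500));a[:,400:]=cv2.resize(t[130:260,295:399],(400,500))
cv2.imwrite('pics/c3.png',a[:,:,::-1])
c=np.radians(-3.4);pv=np.array([.5656,.3434,0])
P=pv-.036*np.array([np.cos(c),np.sin(c),0]);P[2]=.19
print(P);delta(P,86.6)
E
```

```text
[0.52966337 0.34553503 0.19      ]
shift [-229.6  618.9   -9.4] rot [-0.35  0.3  25.37] t 8.4667 w 0.0857639495255204
```

View pics/c3.png

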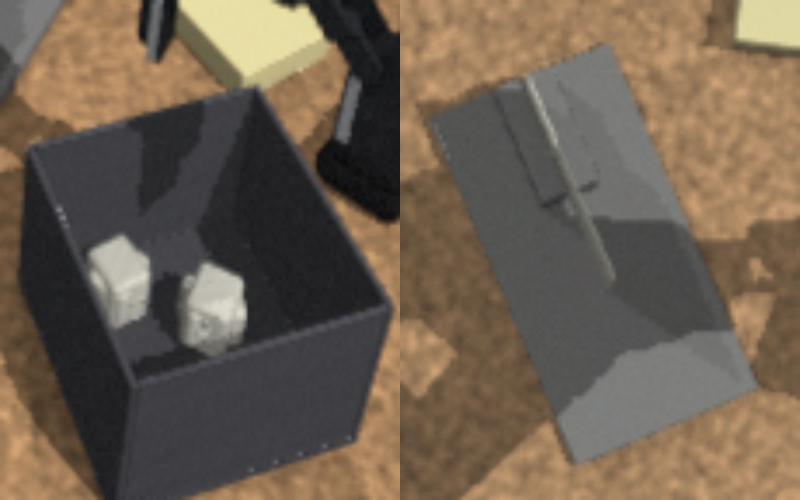

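Both balls are on the bin floor and the card is clear. Now over to the clip.

Emit:
arm_command(
  rows="0 -13.5 36.4 -0.5 0 0 0;0 -13.5 36.4 -0.5 0 0 0;0 -13.5 36.4 -0.5 0 0 0;0 -13.5 36.4 -0.5 0 0 0;0 -13.5 36.4 -0.5 0 0 0",
)

```text
time_s: 8.88
position: [0.541, -0.1177, 0.182]
tool_rot: [[-0.928, -0.374, -0.0], [-0.374, 0.928, 0.0], [0.0, 0.0, -1.0]]
ft_force: [0.6, 0.3, -0.3]
grip_width: 0.0855
```

Emit:
arm_command(
  rows="0 -13.5 36.4 -0.5 0 0 0;0 -13.5 36.4 -0.5 0 0 0;0 -13.5 36.4 -0.5 0 0 0;0 -13.5 36.4 -0.5 0 0 0;0 -13.5 36.4 -0.5 0 0 0",
)

```text
time_s: 9.3
position: [0.5356, 0.0764, 0.1846]
tool_rot: [[-0.928, -0.374, -0.0], [-0.374, 0.928, -0.0], [0.0, 0.0, -1.0]]
ft_force: [0.4, -0.7, 1.4]
grip_width: 0.0853
```

Emit:
arm_command(
  rows="0 -13.5 36.4 -0.5 0 0 0;0 -13.5 36.4 -0.5 0 0 0;0 -13.5 36.4 -0.5 0 0 0;0 -13.5 36.4 -0.5 0 0 0;0 -13.5 36.4 -0.5 0 0 0",
)

```text
time_s: 9.72
position: [0.5301, 0.2705, 0.187]
tool_rot: [[-0.927, -0.374, -0.0], [-0.374, 0.927, -0.0], [0.0, -0.0, -1.0]]
ft_force: [0.4, -0.1, 0.1]
grip_width: 0.0851
```

Emit:
arm_command(
  rows="0 -13.5 36.4 -0.5 0 0 0;0 -13.5 36.4 -0.5 0 0 0;0 0 0 0 0 0 6.3;0 0 0 0 0 0 6.3;0 0 0 0 0 0 6.3",
)

```text
time_s: 10.13
position: [0.528, 0.347, 0.1875]
tool_rot: [[-0.999, -0.049, -0.001], [-0.049, 0.999, -0.0], [0.001, -0.0, -1.0]]
ft_force: [-0.4, -0.2, 0.6]
grip_width: 0.0856
```

Emit:
arm_command(
  rows="0 0 0 0 0 0 6.3;0 0 0 0 0 0 0;0 0 0 0 0 0 0",
)

```text
time_s: 10.38
position: [0.5284, 0.3461, 0.1879]
tool_rot: [[-0.999, 0.053, -0.0], [0.053, 0.999, -0.0], [0.0, -0.0, -1.0]]
ft_force: [0.4, -0.5, 0.5]
grip_width: 0.0856
```

```bash
python3 - <<'E'
from h import *
delta([.5297,.3455,.024],86.6)
E
```

```text
shift [ -1.4  -0.5 163.9] rot [-0.01 -0.03  0.34] t 10.3833 w 0.08556349638470084
```

Emit:
arm_command(
  rows="0 -1.4 -0.5 35 0 0 0;0 0 0 40 0 0 0;0 0 0 40 0 0 0;0 0 0 30 0 0 0;0 0 0 15 0 0 0",
)

```text
time_s: 10.8
position: [0.5282, 0.3447, 0.0239]
tool_rot: [[-0.999, 0.053, -0.006], [0.053, 0.999, -0.002], [0.006, -0.003, -1.0]]
ft_force: [0.1, 0.4, -1.1]
grip_width: 0.0852
```

Emit:
arm_command(
  rows="0 0 0 0 0 0 0;0 0 0 0 0 0 0;1 0 0 0 0 0 0;1 0 0 0 0 0 0;1 0 0 0 0 0 0",
  squeeze=40,
)

```text
time_s: 11.22
position: [0.5306, 0.3458, 0.0297]
tool_rot: [[-0.998, 0.056, 0.002], [0.056, 0.998, 0.001], [-0.002, 0.001, -1.0]]
ft_force: [-1.0, 1.4, 0.3]
grip_width: 0.0513
```

Emit:
arm_command(
  rows="1 0 0 0 0 0 0;1 0 0 0 0 0 0;1 0 0 0 0 0 0;1 0 0 0 0 0 0;1 0 0 0 0 0 0",
)

```text
time_s: 11.63
position: [0.5312, 0.3462, 0.031]
tool_rot: [[-0.998, 0.056, 0.005], [0.056, 0.998, 0.002], [-0.005, 0.002, -1.0]]
ft_force: [-1.9, -0.1, 12.5]
grip_width: 0.0206
```

Emit:
arm_command(
  rows="1 0 0 0 0 0 0;1 0 0 0 0 0 0;1 0 0 0 0 0 0;1 0 0 0 0 0 0;1 0 0 0 0 0 0",
)

```text
time_s: 12.05
position: [0.5311, 0.3463, 0.031]
tool_rot: [[-0.998, 0.056, 0.005], [0.056, 0.998, 0.002], [-0.005, 0.002, -1.0]]
ft_force: [-1.3, -0.4, 12.1]
grip_width: 0.0209
```

The opening is 21 mm, so the levers are parallel. I'll lift and look.

Emit:
arm_command(
  rows="1 0 0 -10 0 0 0;1 0 0 -30 0 0 0;1 0 0 -30 0 0 0;1 0 0 -30 0 0 0;1 0 0 -20 0 0 0",
)

```text
time_s: 12.47
position: [0.5304, 0.3457, 0.1522]
tool_rot: [[-0.998, 0.056, 0.004], [0.056, 0.998, 0.001], [-0.004, 0.002, -1.0]]
ft_force: [-0.3, 1.0, 0.4]
grip_width: 0.0204
```

Emit:
arm_command(
  rows="1 0 0 0 0 0 0;1 0 0 0 0 0 0;1 0 0 0 0 0 0;1 0 0 0 0 0 0;1 0 0 0 0 0 0",
)

```text
time_s: 12.88
position: [0.5296, 0.3454, 0.147]
tool_rot: [[-0.998, 0.057, -0.002], [0.057, 0.998, -0.001], [0.002, -0.001, -1.0]]
ft_force: [0.1, 0.5, -0.2]
grip_width: 0.0207
```

```bash
python3 - <<'E'
from h import *
s=snap('side','s4');t=snap('top','t4')
p=readout.observe();P=np.array(p['position']);print(P,p['grip_width'],p['time_s'])
u,v=proj('side',P).astype(int);a,b=proj('top',P).astype(int);print(u,v,a,b)
I=np.zeros((500,800,3),np.uint8)
u0,v0,a0,b0=u-40,v-50,a-40,b-50
print(u0,v0,a0,b0)
I[:,:400]=cv2.resize(s[v0:v0+100,u0:u0+80],(400,500),interpolation=2);I[:,400:]=cv2.resize(t[b0:b0+100,a0:a0+80],(400,500),interpolation=2)
cv2.imwrite('pics/c4.png',I[:,:,::-1])
E
```

```text
[0.52977898 0.34543589 0.14733344] 0.020590258805483957 12.9833
238 116 151 214
198 66 111 164
```

View pics/c4.png

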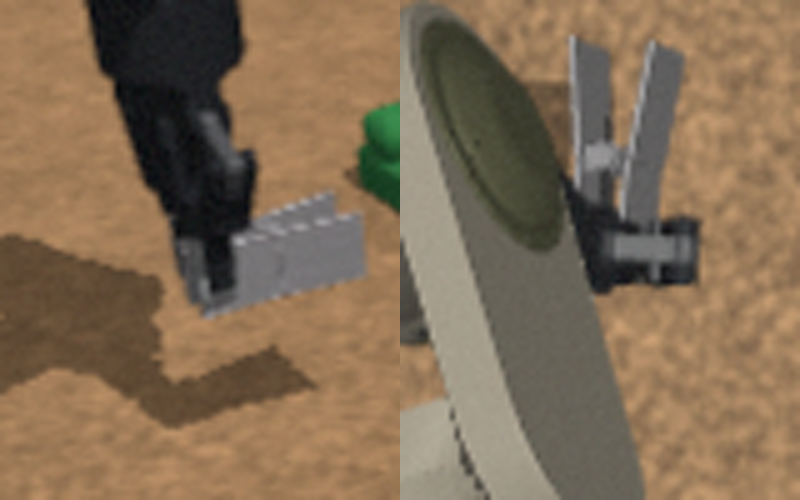

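The clip hangs held and gaping. In the top view the jaw tips are at px (145.6,172) and (161.4,172.4) and the pivot at (151.2,195.4). In the side view the near jaw's tip corner is at (270.4,108.6) at the top and (271.4,120.4) at the bottom.

```bash
python3 - <<'E'
from h import *
np.set_printoptions(precision=4,suppress=True)
n,r=tri(('top',161.4,172.4),('side',270.4,108.6));f,r2=tri(('top',145.6,172),('side',264.6,104.6))
print(n,r,f,r2,np.linalg.norm(n-f))
z=(n[2]+f[2])/2
# far bottom corner height: side ray at near tip xy
o,d=ray('side',271.4,120.4);k=((n-o)[:2]@d[:2])/(d[:2]@d[:2]);print('bottom z',(o+k*d)[2])
pv=onz('top',151.2,195.4,z);m=(onz('top',161.4,172.4,z)+onz('top',145.6,172,z))/2
a=m-pv;print('pivot',pv,'len',np.linalg.norm(a),'yaw',np.degrees(np.arctan2(a[1],a[0])))
s=readout.observe();R=np.array(s['tool_rot']);P=np.array(s['position'])
print('pivot in tool mm',R.T@(pv-P)*1000,'mid-tips in tool',R.T@(m-P)*1000,'tool yaw',np.degrees(np.arctan2(R[1,1],R[0,1])))
for h in (z,.147): 
    pass
E
```

```text
[0.6165 0.3233 0.1527] 0.00360024926469114 [0.6178 0.3561 0.152 ] 0.002852516551281249 0.0328456263184598
bottom z 0.11609570281011472
pivot [0.5683 0.3445 0.1524] len 0.04763317169332605 yaw -4.787186544097177
pivot in tool mm [-38.4822   1.2107  -5.0928] mid-tips in tool [-86.0982  -0.0663  -5.1611] tool yaw 86.74900054285794
```

```bash
python3 - <<'E'
from h import *
delta([.416,-.118,.147],112.8)
E
```

```text
shift [  87.3 -469.1    0.8] rot [-2.000e-02 -9.000e-02 -2.605e+01] t 12.9833 w 0.020590258805483957
```

Emit:
arm_command(
  rows="1 2.5 -13 0 0 0 0;1 2.5 -13 0 0 0 0;1 5.5 -29.6 0 0 0 0;1 5.5 -29.6 0 0 0 0;1 5.5 -29.6 0 0 0 0",
)

```text
time_s: 13.4
position: [0.5014, 0.2312, 0.1478]
tool_rot: [[-0.998, 0.056, -0.001], [0.056, 0.998, -0.0], [0.001, -0.0, -1.0]]
ft_force: [0.8, -0.3, -0.8]
grip_width: 0.0211
```

Emit:
arm_command(
  rows="1 5.5 -29.6 0 0 0 0;1 5.5 -29.6 0 0 0 0;1 5.5 -29.6 0 0 0 0;1 5.5 -29.6 0 0 0 0;1 5.5 -29.6 0 0 0 0",
)

```text
time_s: 13.82
position: [0.4655, 0.0847, 0.148]
tool_rot: [[-0.998, 0.057, -0.0], [0.057, 0.998, -0.0], [0.0, -0.0, -1.0]]
ft_force: [0.1, -0.2, -0.5]
grip_width: 0.0205
```

Emit:
arm_command(
  rows="1 5.5 -29.6 0 0 0 0;1 5.5 -29.6 0 0 0 0;1 5.5 -29.6 0 0 0 0;1 5.5 -29.6 0 0 0 0;1 5.5 -29.6 0 0 0 0",
)

```text
time_s: 14.23
position: [0.4297, -0.0616, 0.1481]
tool_rot: [[-0.998, 0.057, -0.0], [0.057, 0.998, 0.0], [0.0, 0.0, -1.0]]
ft_force: [0.0, -0.5, -0.9]
grip_width: 0.0209
```

Emit:
arm_command(
  rows="1 5.5 -29.6 0 0 0 0;1 2.5 -14.5 0 0 0 0;1 2.5 -14.5 0 0 0 0;1 0 0 0 0 0 -5.2;1 0 0 0 0 0 -5.2",
)

```text
time_s: 14.65
position: [0.4163, -0.1191, 0.148]
tool_rot: [[-0.992, -0.127, -0.0], [-0.127, 0.992, 0.0], [0.0, 0.0, -1.0]]
ft_force: [-0.1, 0.3, -0.7]
grip_width: 0.0205
```

Emit:
arm_command(
  rows="1 0 0 0 0 0 -5.2;1 0 0 0 0 0 -5.2;1 0 0 0 0 0 -5.2;1 0 0 0 0 0 0;1 0 0 0 0 0 0",
)

```text
time_s: 15.07
position: [0.4165, -0.1182, 0.1481]
tool_rot: [[-0.923, -0.384, -0.0], [-0.384, 0.923, 0.0], [0.0, 0.0, -1.0]]
ft_force: [0.2, -0.8, 0.1]
grip_width: 0.0204
```

```bash
python3 - <<'E'
from h import *
delta([.416,-.118,.073],112.8)
E
```

```text
shift [ 0.4  0.3 75.1] rot [ 0.01 -0.01 -0.2 ] t 15.0667 w 0.020407361638232955
```

Emit:
arm_command(
  rows="1 0 0 20 0 0 0;1 0 0 25 0 0 0;1 0 0 20 0 0 0;1 0 0 10 0 0 0;1 0 0 0 0 0 0",
)

```text
time_s: 15.48
position: [0.4156, -0.1177, 0.0715]
tool_rot: [[-0.923, -0.384, -0.004], [-0.384, 0.923, 0.002], [0.002, 0.003, -1.0]]
ft_force: [-0.0, 0.4, 0.2]
grip_width: 0.0205
```

Emit:
arm_command(
  rows="1 -15 0 0 0 0 0;1 -15 0 0 0 0 0;1 -10 0 0 0 0 0;1 0 0 0 0 0 0;1 0 0 0 0 0 0",
)

```text
time_s: 15.9
position: [0.4534, -0.1026, 0.0735]
tool_rot: [[-0.922, -0.387, 0.0], [-0.387, 0.922, -0.0], [-0.0, -0.0, -1.0]]
ft_force: [-0.5, 0.4, -1.7]
grip_width: 0.0206
```

```bash
python3 - <<'E'
from h import *
s=snap('side','s5');t=snap('top','t5')
p=readout.observe();print(p['position'],p['time_s'])
I=np.zeros((560,800,3),np.uint8)
I[:,:400]=cv2.resize(s[170:270,285:356+0],(400,560),interpolation=2) if 0 else cv2.resize(s[170:282,290:370],(400,560),interpolation=2)
I[:,400:]=cv2.resize(t[145:257,310:390],(400,560),interpolation=2)
cv2.imwrite('pics/c5.png',I[:,:,::-1])
E
```

```text
[ 0.45286592 -0.10274584  0.07339632] 16.0
```

View pics/c5.png

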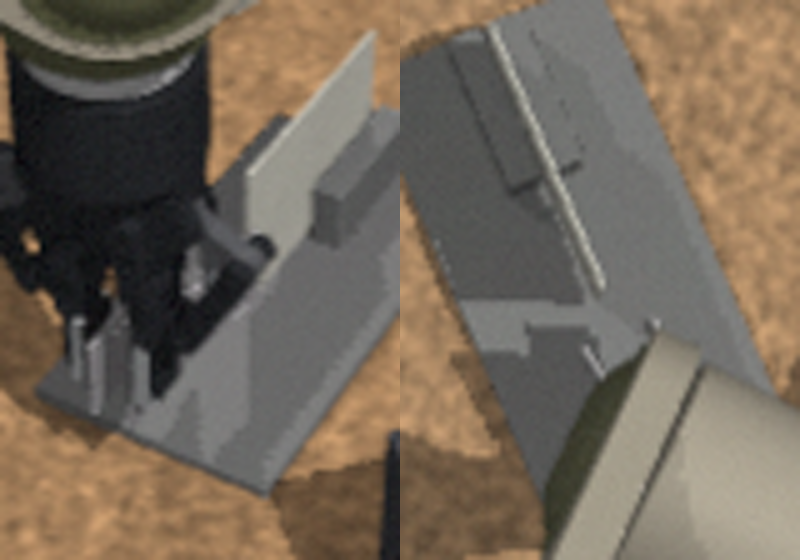

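The top view shows the jaw tips at px (347.6,214.4) and (361,209.6), with the card's free end at (349.6,202.4). I'll work out the offset.

```bash
python3 - <<'E'
from h import *
np.set_printoptions(precision=4,suppress=True)
s=readout.observe();R=np.array(s['tool_rot']);P=np.array(s['position'])
e=onz('top',349.6,202.4,.092)
for z in(.078,.082):
  l=onz('top',347.6,214.4,z);r=onz('top',361,209.6,z);m=(l+r)/2
  print(z,np.linalg.norm(l-r),'mid in tool',R.T@(m-P)*1000,'edge in tool',R.T@(e-P)*1000, 'edge-mid',(R.T@(e-m)*1000)[:2])
print(e, proj('top',[*(P[:2]-R[:2,0]*0.0862),.08]))
E
```

```text
0.078 0.0309541146718421 mid in tool [-84.5504  -0.6074  -4.6261] edge in tool [-106.9747    1.1576  -18.6318] edge-mid [-22.4244   1.765 ]
0.082 0.030836382135247326 mid in tool [-84.4106  -0.3373  -8.6261] edge in tool [-106.9747    1.1576  -18.6318] edge-mid [-22.5641   1.4949]
[ 0.5511 -0.0604  0.092 ] [353.78  211.363]
```

Emit:
arm_command(
  rows="1 -8 1.5 0 0 0 0;1 -9 0 0 0 0 0;1 -9 0 0 0 0 0;1 -7 0 0 0 0 0;1 0 0 0 0 0 0",
)

```text
time_s: 16.42
position: [0.4847, -0.0881, 0.0732]
tool_rot: [[-0.922, -0.388, 0.001], [-0.388, 0.922, -0.0], [-0.001, -0.001, -1.0]]
ft_force: [-0.0, 0.5, -1.3]
grip_width: 0.0207
```

Emit:
arm_command(
  rows="1 -6 0 0 0 0 0;1 -4 0 0 0 0 0;1 0 0 0 0 0 0;1 0 0 0 0 0 0;1 0 0 0 0 0 0",
)

```text
time_s: 16.83
position: [0.4923, -0.0847, 0.0732]
tool_rot: [[-0.922, -0.387, -0.0], [-0.387, 0.922, 0.0], [0.0, 0.0, -1.0]]
ft_force: [-0.5, 0.1, -0.9]
grip_width: 0.0209
```

```bash
python3 - <<'E'
from h import *
np.set_printoptions(precision=4,suppress=True)
s=snap('side','s6');t=snap('top','t6')
p=readout.observe();print(p['position'],p['time_s'],p['ft_force'],p['grip_width'])
R=np.array(p['tool_rot']);print('edge in tool',R.T@(np.array([.5511,-.061,.055])-p['position'])*1000)
I=np.zeros((560,800,3),np.uint8)
I[:,:400]=cv2.resize(s[170:282,290:370],(400,560),interpolation=2)
I[:,400:]=cv2.resize(t[145:257,310:390],(400,560),interpolation=2)
cv2.imwrite('pics/c6.png',I[:,:,::-1])
E
```

```text
[ 0.4923 -0.0848  0.0732] 16.9333 [ 0.3711  0.3558 -1.2427] 0.020656324953465387
edge in tool [-63.4331  -0.8064  18.2282]
```

View pics/c6.png

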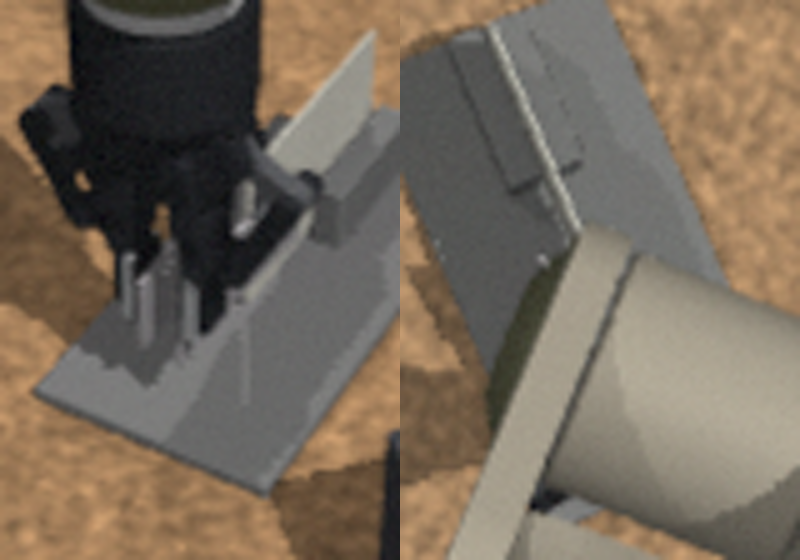

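The jaws straddle the card: the left tip is at px (338.6,197), left of the card line, and the force reading shows no contact. One last numeric check before I hand in.

```bash
python3 - <<'E'
from h import *
np.set_printoptions(precision=1,suppress=True)
s=readout.observe();R=np.array(s['tool_rot']);P=np.array(s['position'])
l=onz('top',338.6,197,.08)
ang=np.radians(21.8);X=np.array([np.cos(ang),np.sin(ang)]);Y=np.array([-X[1],X[0]]);E=np.array([.5511,-.061])
print('left tip in tool',R.T@(l-P)*1000,'in edge frame',np.array([(l[:2]-E)@X,(l[:2]-E)@Y])*1000)
for q in([-38.5,1.2],[-86,-.1]):
    w=P+R@np.array([*q,0])/1000;print(np.array([(w[:2]-E)@X,(w[:2]-E)@Y])*1000)
b=[snap('side','s7')];print(s['qvel'],s['ft_force'])
E
```

```text
left tip in tool [-84.8  16.1  -6.8] in edge frame [21.1 17.2]
[-25.    1.6]
[22.6  1.1]
[-0.1 -0.1 -0.1 -0.1 -0.  -0. ] [ 0.4  0.4 -1.2]
```

```bash
python3 -c "
from h import *
print(env.close_job())"
```

```text
the job is handed in; nothing more can be done
None
```

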